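Take the blade nut off the desk fan

TASK

The desk fan has been tipped to face the ceiling with its front guard off, ready for cleaning: unscrew the orange blade nut, which may have an ordinary or a reverse thread, so try it both ways to find which way it loosens. Lift the nut off and finish while still holding it in the gripper, upright and steady, straight above the shaft with about 10 cm of air beneath it. Leave everything else on the table where it is.

Things in the scene. Friction and masses are not known exactly. Their poses are not given: they have to be found in the camera images.
- nut: Orange plastic blade nut, about 60 g, on the fan's shaft, axis vertical. Skirt 58 mm diameter, 24 mm tall; on it a round ribbed grip 40 mm diameter, from 24 to 58 mm above the origin. Origin: centre of the underside, 95 mm above the table at the start; z up, x towards a white mark on top. It turns almost freely between its stops and stays where it is left; which way loosens cannot be seen.
- nut_grip (a point): Point on the nut's axis 45 mm above its underside, a good height to grip (the skirt's top is 21 mm lower). Thread of the nut: the wrong way it comes up hard after 10 to 24 degrees; the loosening way it turns 66 to 82 degrees to a hard end stop, and lifts straight off when within 10 degrees of that stop or against it. Before that it rises only 1.5 mm.
- shaft (a point): Centre of the fan's hub face on the shaft axis, where the nut's underside rests, 95 mm above the table; z up. The steel stem rises 18 mm above it inside the nut, so the nut is clear once it has risen 25 mm.
- fan: White desk fan facing the ceiling, fixed to the table, will not move and its grey blades are locked: dish 236 mm diameter with its rim 96 mm above the table, a yoke arm on each side at y = +-128 mm reaching 87 mm up. Origin: centre of its base on the table, under the shaft; z up.
- guard: Bystander: round white wire guard of the fan, 232 mm diameter, 10 mm thick, lying flat to the robot's left. Origin: centre of its underside.
- mug: Bystander: white ceramic mug, 80 mm diameter, 90 mm tall, handle at its +y, standing on the coaster to the right. Origin: centre of its underside.
- coaster: Bystander: round glass coaster, 100 mm diameter, 6 mm thick, under the mug. Origin: centre of its underside.
- remote: Bystander: grey remote, 170 x 44 x 18 mm, lying beyond the fan. Origin: centre of its underside, x along its length.
- pen: Bystander: stainless steel pen, 135 mm long, 10 mm thick, lying beyond the fan. Origin: centre of its underside, x along its length.
- lid_handle (a point): Bystander: knob of the half-open flap lid of the small oak box (120 x 180 x 75 mm, fixed) far right.
Mind the look-alikes: they are no part of the job. What is meant by the nut is not purple, and is the larger of those in its own colour.

How it is judged:
On the way, in this order (a step that is already met when the one before it is completed fails the run):
1. the nut is turned loose, at least 49 degrees from where the thread holds it, while still seated on the shaft (angle between the x axis of nut and the x axis of fan, either way round above 0.85 rad and z of nut in the frame of shaft below 0.006 m and horizontal distance between nut and shaft below 0.006 m), for 0.05 s.
2. the nut is lifted clear of the shaft in the fingers (z of nut in the frame of shaft above 0.03 m and contact force between nut and the fingers above 1 N), for 0.2 s.
At the end, for the whole second after the job is handed in: The gripper still holds the nut, upright within 17 degrees and slower than 30 mm/s, its underside 60 to 150 mm above the hub face and within 50 mm of the shaft's axis sideways, not touching the fan (z of nut in the frame of shaft between 0.06 and 0.15 m and horizontal distance between nut and shaft below 0.05 m and angle between nut's own z axis and vertical below 0.3 rad and linear speed of nut below 0.03 m/s and contact force between nut and the fingers above 1 N and contact force between nut and fan below 0.1 N); the arm keeps its last pose, push and grip.
It fails at once if the mug, coaster, remote, pen or guard is moved by more than 30 mm, or the oak box's lid knob by more than 20 mm (distance of any of mug, coaster, remote, pen, guard from where it was at the start of the episode above 0.03 m or distance of lid_handle from where it was at the start of the episode above 0.02 m).
It also fails if it takes over 51 s, if anything falls off the work surface, if the arm or the gripper's body presses on something with over 40 N, if the wrist force passes 120 N, or if a joint passes its speed limit or range.

ROBOT

A 7-joint arm with a two-finger parallel gripper is mounted at the origin on the work surface. World frame = base frame: x ahead of the robot, y to its left, z up, the work surface at z = 0. Lengths are in m, angles in rad, forces in N, time in s.
With the tool pointing down it reaches from about 0.425 to 0.925 m from the base axis. Payload 6.8 kg.
Tool frame: the origin (TCP) lies on the front face of the gripper's body, between the roots of the fingers; the fingertips stand 73 mm ahead of it and the grasp point (between the pads) lies 54 mm ahead of it; z points along the fingers, y is the line along which they close (so a half turn about z gives the same grasp; the last joint's range is limited). The gripper opens to 85 mm and grips with 20 to 120 N. Pads are 22 mm wide; open, the fingers measure 114 mm over their backs; the gripper's body (76 mm by 85 mm) begins 54 mm behind the grasp point. The pads swing forward as they close: fully open they stand 13 mm farther back than shut.
Start: joints at [1.06, 0.477, 0.022, 1.555, -0.011, 1.109, -0.083], TCP at [0.265, -0.621, 0.304] pointing down, gripper open.
Joint ranges: [-2.96, 2.96], [-0.34, 2.1], [-1.41, 1.46], [0.24, 2.44], [-1.37, 4.51], [0.17, 1.92], [-2.96, 2.96]. Speed limits (rad/s): [2.39, 2.39, 3.14, 3.14, 3.14, 3.14, 3.14].

INTERFACE

Orientations are given as a unit quaternion [w, x, y, z].
In Python, from station import bot, optics gives the robot as it stands.
- The arm moves only by the tool drive_tool, never from a script. Its argument "deltas" is a list of rows, each an object with "gripper": the closure in counts, from 0 (fully open) to 255 (shut); "offset": the shift along the tool's x, y, z in units of 1000 mm (1.0 is 1000 mm), a list of three; "angular": the turn, a rotation vector about the tool's x, y, z in units of 45 degrees (1.0 is 45 degrees), a list of three. In form: [{"gripper": gripper, "offset": [dx, dy, dz], "angular": [rx, ry, rz]}, ...]. A call has 1 to 5 rows; each row is the pose to reach, as a shift and turn from the pose commanded when the call began, along the tool's axes at that moment; what a row does not reach only later rows make up. A row lasts 1/10 s, in which the tool goes at most 50 mm and 8.59 degrees, less where a joint would pass 70% of its speed; a pose out of reach is approached as far as the arm can. A call with a number of a shift or a turn outside -1 to 1 is refused whole. A call with a gripper value outside its range is refused whole. The fingers move at their own pace and stop on an object; "grip_force" is the grip in N (left out, the last holds). Time passes only in rows, so rows that repeat a pose let the fingers close. It gives the time, the measured TCP pose, the force, the opening and the grip force at its end, in the units of the state.
- bot.get_obs(): the state, without advancing time (a new reading comes with each control period).
- optics.read_camera(name): name is "scene" or "side" or "wrist"; returns the picture (420x560x3 uint8, blue, green, red); there is no depth.
- optics.camera_model(name): a dict with "fx", "fy", "cx", "cy" (pixels), "dist" ([k1, k2, p1, p2, k3] as OpenCV has them; the pictures are not rectified), "cam_to_world" (4x4, takes a point from camera to world coordinates). Camera axes: x right, y up, looking along -z (the intrinsics and any distortion apply to the point x, -y, -z); pixel columns grow to the right and rows downward; lengths in m; the calibration is good to about 2 mm. A picture is of the moment at which its call begins: read the wrist's pose just before it. camera_model takes no time and is no camera call; for the wrist camera it gives the pose at the moment of the call.
- bot.hand_in(): hands the job in; it is judged then, once.
The state is a dict: "t": time; "q": joint angles; "joint_vel": joint speeds; "joint_torque": joint torques, N m; "eef_pos": TCP position; "tool_rot": TCP orientation; "contact_force": force on the tool from outside, world axes, zero at the start; "torque": the same for the moment, N m; "gripper_width": opening from 0.0 (shut) to 1.0 (fully open); "grasp_force": force on a finger pad.
Only numpy, scipy, OpenCV 4.12 (cv2) and the standard library are available. Lean on these libraries where they do the work, as an engineer would, in place of code of your own. Each camera call takes 0.05 s, during which the arm holds its last target. There are 200 camera calls.

## Working session

There is one attempt and no reset: what is moved stays moved. The work goes in short steps, Python scripts to look and compute and a tool call to move; the robot and the scene stay as the last step left them, time stands still between calls to the robot, and variables do not carry over. Pictures are saved under pics/ and viewed, at most 10 in all, crops included, and the job is handed in when it is done.

Besides the shell and the picture viewer there is one more tool, called after "Request:" as name([rows], argument=value, ...), one row to a line, values as JSON. drive_tool: Moves the arm, as the interface text tells. Its arguments: {"type":"object","properties":{"deltas":{"type":"array"},"grip_force":{"type":"number"}},"required":["deltas"]}

```bash
mkdir -p pics; cat > h.py <<'E'
import cv2,numpy as np
from station import bot,optics
def ray(m,uv):
    K=np.array([[m['fx'],0,m['cx']],[0,m['fy'],m['cy']],[0,0,1.]])
    p=cv2.undistortPoints(np.array([[uv]],float),K,np.array(m['dist'],float))[0,0]
    T=np.array(m['cam_to_world']); d=T[:3,:3]@np.array([p[0],-p[1],-1]); return T[:3,3],d/np.linalg.norm(d)
def onplane(m,uv,z):
    o,d=ray(m,uv); return o+d*(z-o[2])/d[2]
E
python3 - <<'E'
from h import *
print(bot.get_obs())
ims=[]
for n in ["scene","side"]:
    im=optics.read_camera(n); cv2.imwrite(f"pics/{n}0.png",im)
    m=optics.camera_model(n)
    h=cv2.cvtColor(im,cv2.COLOR_BGR2HSV)
    mk=cv2.inRange(h,(5,130,90),(20,255,255))
    N,l,s,c=cv2.connectedComponentsWithStats(mk)
    print(n,np.array(m['cam_to_world']).round(3)[:3,3])
    for i in range(1,N):
        if s[i,4]>40: print(s[i],c[i].round(1),onplane(m,c[i],.13).round(3))
E
```

```text
{'t': 0.0, 'q': array([ 1.0599164 ,  0.47780081,  0.02234834,  1.55644393, -0.01153455,
        1.10929255, -0.08312705]), 'joint_vel': array([-0.00128312, -0.00083094, -0.0007212 ,  0.00046166,  0.00057025,
        0.00119894,  0.00126644]), 'joint_torque': array([-4.57312080e-04, -5.96453404e+01,  1.60743456e+00, -2.81194013e+01,
        1.23661361e-02,  9.30046634e-03,  2.16971239e-05]), 'eef_pos': array([ 0.26440446, -0.62056477,  0.30292845]), 'tool_rot': array([-8.77635982e-04,  9.79791928e-01,  2.00017383e-01, -2.34379109e-04]), 'contact_force': array([ 0.63830118, -0.2236519 ,  1.53888166]), 'torque': array([ 0.0001166 , -0.00850187, -0.00700728]), 'grasp_force': 0.0, 'gripper_width': 1.0024407421836876}
scene [ 1.157 -0.661  1.002]
[235  29   9  16  51] [239.1  36.6] [-0.468  0.844  0.13 ]
[390  35  17  11  48] [398.6  39. ] [0.153 1.444 0.13 ]
[214  38  10  15  43] [218.5  44.8] [-0.466  0.696  0.13 ]
[183  50   8  15  43] [187.8  56.7] [-0.467  0.497  0.13 ]
[236  52  13   8  48] [241.2  55.4] [-0.288  0.687  0.13 ]
[267  66  10  10  56] [272.9  70.3] [-0.067  0.676  0.13 
[... 729 characters left out ...]
.592 -0.467  0.13 ]
[ 45 308  28  42 664] [ 58.8 328.3] [ 0.464 -0.641  0.13 ]
[ 417  322  143   98 4030] [494.3 379.5] [ 1.276 -0.057  0.13 ]
[122 353  14  12  49] [128.3 358.6] [ 0.647 -0.568  0.13 ]
side [ 0.471 -0.979  0.683]
[307 132  13   9  52] [313.3 136. ] [0.744 0.365 0.13 ]
[364 152  51   9 373] [387.7 156.3] [0.94  0.189 0.13 ]
[234 170  14   8  83] [240.3 173.9] [0.493 0.109 0.13 ]
[ 393  206   83   23 1018] [434.4 216.3] [ 0.941 -0.149  0.13 ]
[319 216  11   7  54] [324.1 219.2] [ 0.679 -0.139  0.13 ]
[473 251  87  38 126] [520.5 261.7] [ 1.046 -0.33   0.13 ]
[312 279  13  24  74] [317. 290.] [ 0.618 -0.374  0.13 ]
[ 289  315   66   89 1433] [328.5 377.4] [ 0.6   -0.563  0.13 ]
```

View pics/scene0.png

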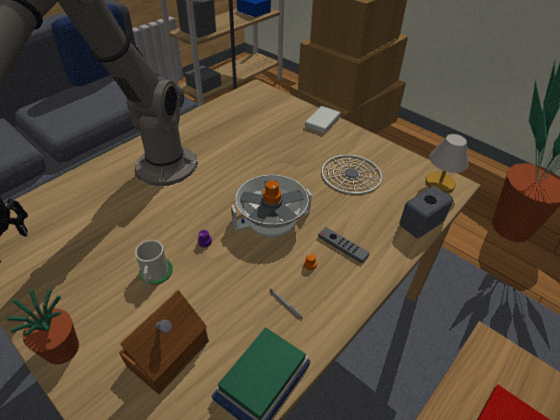

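View pics/side0.png

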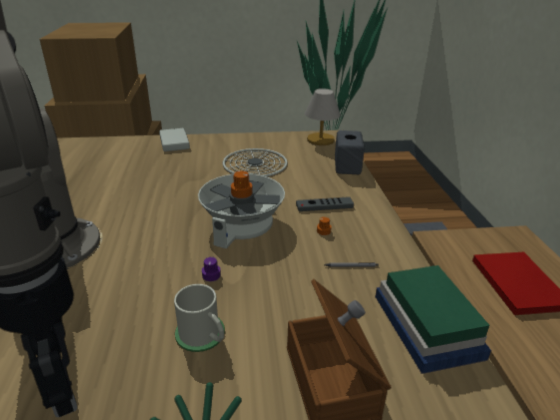

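Both views show the orange nut on the fan (scene ≈(272,189), side ≈(241,183)). The smaller orange nut on the table and the purple one are look-alikes. I'll zoom in to measure.

```bash
python3 - <<'E'
from h import *
a=cv2.imread("pics/scene0.png")[165:225,225:315]; b=cv2.imread("pics/side0.png")[160:220,195:285]
cv2.imwrite("pics/crop.png",np.hstack([cv2.resize(x,None,fx=4.4,fy=4.4,interpolation=cv2.INTER_CUBIC) for x in(a,b)]))
for n,box in (("scene",(255,170,295,215)),("side",(225,165,260,205))):
    im=cv2.imread(f"pics/{n}0.png"); h=cv2.cvtColor(im,cv2.COLOR_BGR2HSV); m=optics.camera_model(n)
    mk=cv2.inRange(h,(3,130,60),(22,255,255)); x0,y0,x1,y1=box
    for v in range(y0,y1):
        r=np.where(mk[v,x0:x1])[0]
        if len(r): print(n,v,r[0]+x0,r[-1]+x0,len(r),end='; ')
    print()
E
```

```text
scene 180 271 272 2; scene 181 268 276 9; scene 182 267 277 11; scene 183 266 278 13; scene 184 266 278 13; scene 185 266 278 12; scene 186 266 278 12; scene 187 266 278 11; scene 188 265 278 14; scene 189 264 279 16; scene 190 264 280 17; scene 191 263 280 18; scene 192 263 280 18; scene 193 263 280 18; scene 194 263 280 18; scene 195 263 280 18; scene 196 263 280 18; scene 197 263 280 18; scene 198 263 280 18; scene 199 264 279 16; scene 200 264 279 16; scene 201 265 278 14; scene 202 266 277 12; scene 203 268 275 8; 
side 170 240 240 1; side 171 236 246 11; side 172 235 247 13; side 173 235 247 13; side 174 234 247 12; side 175 234 244 11; side 176 234 248 15; side 177 234 247 14; side 178 234 248 15; side 179 234 248 15; side 180 234 248 14; side 181 234 248 15; side 182 233 250 18; side 183 232 251 20; side 184 231 251 21; side 185 231 251 21; side 186 231 251 21; side 187 231 251 21; side 188 231 251 21; side 189 231 251 21; side 190 231 251 21; side 191 231 251 21; side 192 231 251 21; side 193 232 250 19; side 194 232 250 19; side 195 233 249 17; side 196 234 247 14; side 197 237 245 9;
```

View pics/crop.png

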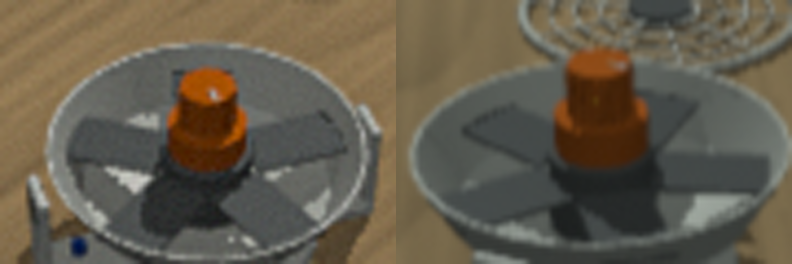

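The crop shows the nut with its white mark, seated on the shaft. In the scene crop one yoke arm is at the left and the other at the right. The top face centre is at about (271.8,184.7) in scene and (241,173.7) in side.

```bash
python3 - <<'E'
from h import *
from scipy.spatial.transform import Rotation as R
ms=optics.camera_model("scene"); md=optics.camera_model("side")
A=[ray(ms,(271.8,184.7)),ray(md,(241,173.7))]
M=sum(np.eye(3)-np.outer(d,d) for o,d in A); b=sum((np.eye(3)-np.outer(d,d))@o for o,d in A)
print("tri",np.linalg.solve(M,b)); print(onplane(ms,(271.8,184.7),.153),onplane(md,(241,173.7),.153))
# base of skirt centre 
print("mark",onplane(ms,(225+214/4.4,165+95/4.4),.153),onplane(md,(195+(620-396)/4.4,160+63/4.4),.153))
# yoke arms tops
print("yoke",onplane(ms,(225+36/4.4,165+180/4.4),.087),onplane(ms,(225+368/4.4,165+110/4.4),.087))
s=bot.get_obs(); print(R.from_quat(s['tool_rot'],scalar_first=True).as_matrix().round(3))
E
```

```text
tri [0.49496454 0.06375545 0.15227433]
[0.49654649 0.06219703 0.153     ] [0.494477   0.06402937 0.153     ]
mark [0.50672456 0.05958319 0.153     ] [0.5072311  0.05938304 0.153     ]
yoke [ 0.42622799 -0.04085864  0.087     ] [0.55166614 0.18303963 0.087     ]
[[ 0.92   0.392 -0.001]
 [ 0.392 -0.92   0.001]
 [-0.    -0.002 -1.   ]]
```

Request:
drive_tool([
  {"gripper": 0,"offset": [0.032,-0.036,0],"angular": [0,0,-0.11]},
  {"gripper": 0,"offset": [0.064,-0.072,0],"angular": [0,0,-0.22]},
  {"gripper": 0,"offset": [0.096,-0.108,0],"angular": [0,0,-0.33]},
  {"gripper": 0,"offset": [0.128,-0.144,0],"angular": [0,0,-0.44]},
  {"gripper": 0,"offset": [0.16,-0.18,0],"angular": [0,0,-0.55]},
], grip_force=40)

```text
t: 0.6
eef_pos: [0.3414, -0.3906, 0.3036]
tool_rot: [-0.0, 0.913, 0.407, -0.0]
contact_force: [1.1, 0.0, -0.5]
gripper_width: 1.008
grasp_force: 0.0
```

Request:
drive_tool([
  {"gripper": 0,"offset": [0.044,-0.019,0],"angular": [0,0,-0.11]},
  {"gripper": 0,"offset": [0.088,-0.038,0],"angular": [0,0,-0.22]},
  {"gripper": 0,"offset": [0.132,-0.057,0],"angular": [0,0,-0.33]},
  {"gripper": 0,"offset": [0.176,-0.076,0],"angular": [0,0,-0.44]},
  {"gripper": 0,"offset": [0.22,-0.095,0],"angular": [0,0,-0.55]},
])

```text
t: 1.1
eef_pos: [0.4185, -0.164, 0.3039]
tool_rot: [0.0, 0.805, 0.593, -0.0]
contact_force: [1.4, -0.5, -0.4]
gripper_width: 0.999
grasp_force: 0.0
```

Request:
drive_tool([
  {"gripper": 0,"offset": [0.048,0.001,0],"angular": [0,0,-0.11]},
  {"gripper": 0,"offset": [0.096,0.002,0],"angular": [0,0,-0.22]},
  {"gripper": 0,"offset": [0.144,0.003,0],"angular": [0,0,-0.33]},
  {"gripper": 0,"offset": [0.192,0.004,0],"angular": [0,0,-0.44]},
  {"gripper": 0,"offset": [0.24,0.006,0],"angular": [0,0,-0.55]},
])

```text
t: 1.6
eef_pos: [0.4962, 0.0631, 0.3038]
tool_rot: [0.0, 0.659, 0.752, -0.0]
contact_force: [1.1, -0.3, -0.3]
gripper_width: 1.0
grasp_force: 0.0
```

```bash
python3 - <<'E'
from h import *
m=optics.camera_model("wrist"); im=optics.read_camera("wrist"); cv2.imwrite("pics/w1.png",im)
s=bot.get_obs(); print(s['q'].round(3),s['eef_pos'])
h=cv2.cvtColor(im,cv2.COLOR_BGR2HSV)
mk=cv2.inRange(h,(3,130,60),(22,255,255))
N,l,st,c=cv2.connectedComponentsWithStats(mk)
for i in range(1,N):
    if st[i,4]>150: print(st[i],c[i].round(1),onplane(m,c[i],.153).round(4),onplane(m,c[i],.119).round(4))
print(np.array(m['cam_to_world']).round(3))
E
```

```text
[ 0.266  0.248 -0.614  1.928  0.162  1.011 -0.275] [0.4979458  0.07183809 0.30469482]
[ 241  157   75   82 4549] [277.4 196.2] [0.4932 0.0778 0.153 ] [0.4941 0.0691 0.119 ]
[ 436  233   44   40 1225] [457.3 252.4] [0.6269 0.0536 0.153 ] [0.6485 0.0412 0.119 ]
[[ 0.991 -0.126 -0.036  0.487]
 [ 0.131  0.952  0.278  0.134]
 [-0.001 -0.281  0.96   0.373]
 [ 0.     0.     0.     1.   ]]
```

View pics/w1.png

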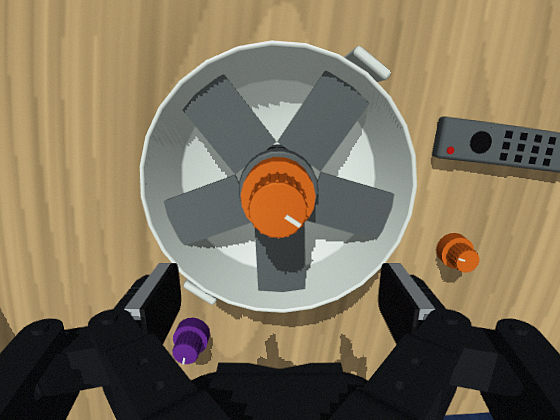

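The wrist view shows the nut's top disc centred near (278,209), with the mark at (293,222). The arm was still settling, so I'll measure again.

```bash
python3 - <<'E'
from h import *
for k in range(4): optics.read_camera("wrist")
m=optics.camera_model("wrist"); im=optics.read_camera("wrist"); cv2.imwrite("pics/w2.png",im)
s=bot.get_obs(); print(s['q'].round(3),s['eef_pos'],s['tool_rot'])
h=cv2.cvtColor(im,cv2.COLOR_BGR2HSV)
mk=cv2.inRange(h,(3,130,60),(22,255,255)); n,l,st,c=cv2.connectedComponentsWithStats(mk)
i=1+np.argmax(st[1:,4]); print(st[i],c[i])
mk=(l==i); mk=mk.astype(np.uint8)
for thr in (150,180,200,215,230):
    b=((h[...,2]>thr)&(l==i)).astype(np.uint8); n2,l2,s2,c2=cv2.connectedComponentsWithStats(b)
    j=1+np.argmax(s2[1:,4]); print(thr,s2[j],c2[j].round(1),onplane(m,c2[j],.153).round(4))
x,y,w,hh=st[i][:4]
cv2.imwrite("pics/w2c.png",cv2.resize(im[y-15:y+hh+15,x-15:x+w+15],None,fx=5,fy=5)); print(x-15,y-15)
E
```

```text
[ 0.276  0.243 -0.601  1.935  0.162  1.013 -0.272] [0.4957313  0.06003043 0.30343994] [-1.38302634e-04  6.61226763e-01  7.50185737e-01 -7.13037940e-04]
[ 242  155   75   81 4555] [278.4597146  193.61734358]
150 [ 242  158   75   78 3909] [278.1 196.3] [0.4932 0.0757 0.153 ]
180 [ 242  159   75   76 3661] [278.1 196.6] [0.4932 0.0755 0.153 ]
200 [ 242  159   74   75 3410] [277.6 196.5] [0.4928 0.0755 0.153 ]
215 [263 180  26   6  32] [275.1 181.4] [0.4899 0.0855 0.153 ]
230 [271 181   1   1   1] [271. 181.] [0.4872 0.0854 0.153 ]
227 140
```

View pics/w2c.png

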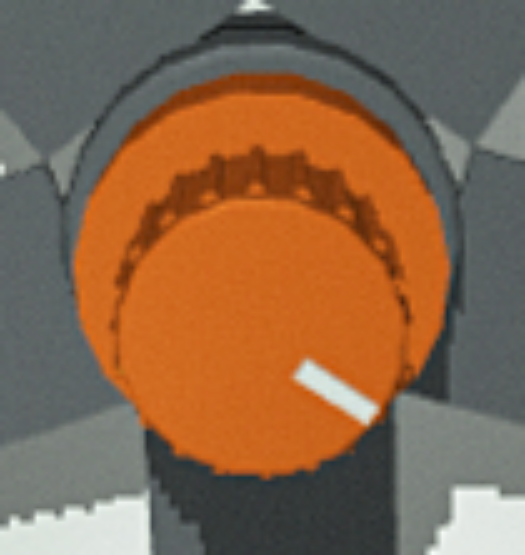

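The crop shows the top disc centred at (263,336), i.e. full-image pixel (279.6,207.2). The skirt's top is centred near (279.5,193.5). The mark points right and down.

```bash
python3 - <<'E'
from h import *
m=optics.camera_model("wrist"); p=onplane(m,(279.6,207.2),.153)
print(p,onplane(m,(279.5,193.5),.119)); q=onplane(m,(227+375/5,140+415/5),.153)-p; print(np.degrees(np.arctan2(q[1],q[0])))
yk=[onplane(m,u,.087) for u in((371,63),(200,291))]; d=yk[0]-yk[1]; print(yk,np.degrees(np.arctan2(-d[0],d[1])))
s=bot.get_obs(); print(s['eef_pos'],s['joint_vel'].round(3))
E
```

```text
[0.4951021  0.06745258 0.153     ] [0.49486036 0.06842433 0.119     ]
-29.06370382767199
[array([0.55436053, 0.1756462 , 0.087     ]), array([ 0.43272811, -0.04382784,  0.087     ])] -28.99520186084846
[0.4957313  0.06003043 0.30343994] [ 0.015 -0.009  0.008  0.002 -0.002 -0.    -0.   ]
```

Request:
drive_tool([
  {"gripper": 0,"offset": [0.003,0,0.03],"angular": [0,0,0]},
  {"gripper": 0,"offset": [0.003,0,0.06],"angular": [0,0,0]},
  {"gripper": 0,"offset": [0.003,0,0.085],"angular": [0,0,0]},
  {"gripper": 0,"offset": [0.003,0,0.1],"angular": [0,0,0]},
  {"gripper": 0,"offset": [0.003,0,0.109],"angular": [0,0,0]},
])

```text
t: 2.4
eef_pos: [0.4949, 0.0623, 0.1935]
tool_rot: [-0.0, 0.662, 0.75, -0.001]
contact_force: [-1.1, 0.3, 0.0]
gripper_width: 1.003
grasp_force: 0.0
```

Request:
drive_tool([
  {"gripper": 0,"offset": [0,0,0],"angular": [0,0,0]},
  {"gripper": 0,"offset": [0,0,0],"angular": [0,0,0]},
  {"gripper": 60,"offset": [0,0,0],"angular": [0,0,0]},
])

```text
t: 2.7
eef_pos: [0.4963, 0.0642, 0.1959]
tool_rot: [0.001, 0.661, 0.751, 0.001]
contact_force: [0.1, -0.3, 0.6]
gripper_width: 0.855
grasp_force: 0.0
```

```bash
python3 - <<'E'
from h import *
for k in range(2): im=optics.read_camera("wrist")
cv2.imwrite("pics/w3.png",im)
s=bot.get_obs(); print(s)
E
```

```text
{'t': 2.8, 'q': array([ 0.21105786,  0.3882315 , -0.55974266,  2.0372458 ,  0.28756061,
        0.79008741, -0.3917991 ]), 'joint_vel': array([-0.00251224,  0.00334868,  0.00154138,  0.00338279,  0.00230411,
       -0.00130779, -0.00093932]), 'joint_torque': array([ 5.78446209e-02, -4.39695382e+01, -4.70963404e+00, -2.14506125e+01,
        1.13967332e-02,  6.99682860e-04,  2.72837562e-03]), 'eef_pos': array([0.4962209 , 0.06429183, 0.19575436]), 'tool_rot': array([6.12434250e-04, 6.60587332e-01, 7.50748760e-01, 5.48668301e-04]), 'contact_force': array([0.13663769, 0.40219927, 0.01673959]), 'torque': array([-0.01840605,  0.0232755 ,  0.0134923 ]), 'grasp_force': 0.0, 'gripper_width': 0.7688128373727056}
```

View pics/w3.png

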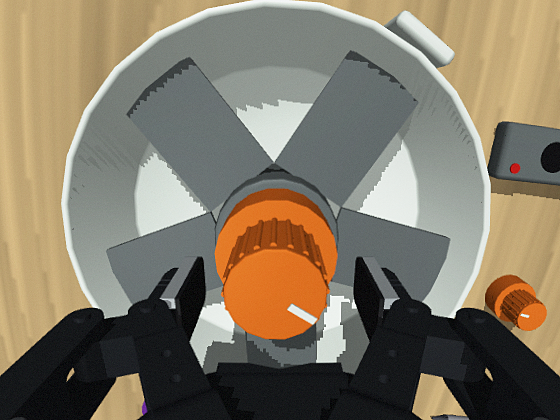

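The nut (top at (275,293)) sits centred between the pads. I'll close on it.

Request:
drive_tool([
  {"gripper": 255,"offset": [0.001,0,0],"angular": [0,0,0]},
  {"gripper": 255,"offset": [0.001,0,0],"angular": [0,0,0]},
  {"gripper": 255,"offset": [0.001,0,0],"angular": [0,0,0]},
  {"gripper": 255,"offset": [0.001,0,0],"angular": [0,0,0]},
  {"gripper": 255,"offset": [0.001,0,0],"angular": [0,0,0]},
], grip_force=40)

```text
t: 3.3
eef_pos: [0.4958, 0.0655, 0.1955]
tool_rot: [0.0, 0.66, 0.751, 0.0]
contact_force: [-1.6, 0.5, 6.1]
gripper_width: 0.455
grasp_force: 39.9
```

Request:
drive_tool([
  {"gripper": 255,"offset": [0,0,0],"angular": [0,0,-0.1]},
  {"gripper": 255,"offset": [0,0,0],"angular": [0,0,-0.2]},
  {"gripper": 255,"offset": [0,0,0],"angular": [0,0,-0.3]},
  {"gripper": 255,"offset": [0,0,0],"angular": [0,0,-0.4]},
  {"gripper": 255,"offset": [0,0,0],"angular": [0,0,-0.5]},
])

```text
t: 3.8
eef_pos: [0.4964, 0.0637, 0.1956]
tool_rot: [0.001, 0.501, 0.866, -0.001]
contact_force: [1.0, -5.2, 6.0]
gripper_width: 0.46
grasp_force: 40.1
```

```bash
cat > st.py <<'E'
from h import *
s=bot.get_obs()
for k in('t','q','eef_pos','tool_rot','contact_force','torque','grasp_force'): print(k,np.round(s[k],3))
w=s['tool_rot']; print('yaw',np.degrees(2*np.arctan2(w[2],w[1])))
E
python3 st.py
```

```text
t 3.8
q [ 0.28   0.407 -0.646  2.032  0.34   0.806 -0.044]
eef_pos [0.496 0.064 0.196]
tool_rot [ 0.001  0.501  0.866 -0.001]
contact_force [ 1.01  -5.174  6.036]
torque [-1.247 -0.079 -0.243]
grasp_force 40.096
yaw 119.90850699725075
```

Request:
drive_tool([
  {"gripper": 255,"offset": [0,0,0],"angular": [0,0,-0.07]},
  {"gripper": 255,"offset": [0,0,0],"angular": [0,0,-0.14]},
  {"gripper": 255,"offset": [0,0,0],"angular": [0,0,-0.2]},
  {"gripper": 255,"offset": [0,0,0],"angular": [0,0,-0.2]},
])

```text
t: 4.2
eef_pos: [0.4958, 0.0644, 0.1956]
tool_rot: [0.0, 0.433, 0.901, -0.0]
contact_force: [-2.5, -1.9, 10.0]
gripper_width: 0.455
grasp_force: 41.5
```

```bash
python3 st.py; python3 - <<'E'
from h import *
im=optics.read_camera("wrist"); cv2.imwrite("pics/w4.png",im)
E
```

```text
t 4.2
q [ 0.307  0.416 -0.682  2.031  0.359  0.814  0.092]
eef_pos [0.496 0.064 0.196]
tool_rot [ 0.     0.433  0.901 -0.   ]
contact_force [-2.47  -1.876 10.021]
torque [-0.537  0.725 -0.825]
grasp_force 41.519
yaw 128.68598464241734
```

View pics/w4.png

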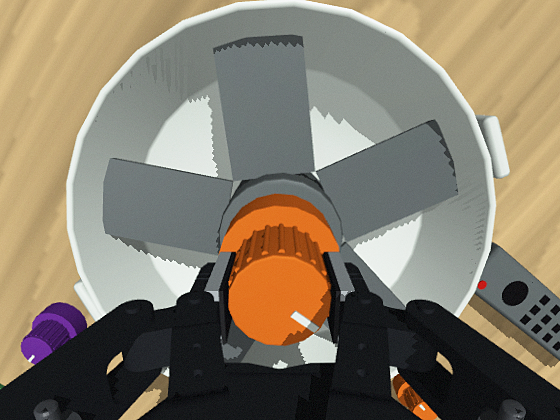

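```bash
cat > mark.py <<'E'
from h import *
def yaw(im,m,z):
    h=cv2.cvtColor(im,cv2.COLOR_BGR2HSV); w=((h[...,1]<90)&(h[...,2]>170)).astype(np.uint8)
    w[:270]=0; w[345:]=0; w[:,:235]=0; w[:,322:]=0
    n,l,s,c=cv2.connectedComponentsWithStats(w); j=1+np.argmax(s[1:,4]); ys,xs=np.where(l==j)
    v=cv2.fitLine(np.c_[xs,ys].astype(np.float32),cv2.DIST_L2,0,.01,.01).ravel()
    a,b=onplane(m,c[j]-8*v[:2],z),onplane(m,c[j]+8*v[:2],z); d=b-a
    print(s[j],c[j].round(1),'mark yaw',np.degrees(np.arctan2(d[1],d[0])).round(1))
E
python3 - <<'E'
from mark import *
m=optics.camera_model("wrist"); yaw(cv2.imread("pics/w4.png"),m,.153)
print(np.degrees(np.arctan2(-0.6,0.8)))
yaw(cv2.imread("pics/w3.png"),m,.153) # seen with today's camera: subtract 31.3 deg
E
```

```text
[299 334  23  11 164] [311.7 340.5] mark yaw 47.6
-36.86989764584402
[287 304  30  21 236] [301.7 313.7] mark yaw 5.6
```

```bash
sed -i 's/w\[345:\]=0/w[334:]=0/; s/w\[:,:235\]=0/w[:,:255]=0/; s/j=1+np.argmax(s\[1:,4\])/j=min(range(1,n),key=lambda i:np.hypot(*(c[i]-(303,318)))-(s[i,4]>80)*100)/' mark.py
python3 - <<'E'
from mark import *
m=optics.camera_model("wrist"); yaw(cv2.imread("pics/w4.png"),m,.153)
yaw(cv2.imread("pics/w3.png"),m,.153)
E
```

```text
[291 311  20  17 159] [300.5 318.7] mark yaw 0.9
[287 304  30  21 236] [301.7 313.7] mark yaw 5.6
```

Torque rose to 0.83 N m and the pads slipped about 5°. The mark moved only about 26°, so counter-clockwise is probably the wrong way. I'll try the other direction.

Request:
drive_tool([
  {"gripper": 255,"offset": [0,0,0],"angular": [0,0,0.18]},
  {"gripper": 255,"offset": [0,0,0],"angular": [0,0,0.36]},
  {"gripper": 255,"offset": [0,0,0],"angular": [0,0,0.54]},
  {"gripper": 255,"offset": [0,0,0],"angular": [0,0,0.72]},
  {"gripper": 255,"offset": [0,0,0],"angular": [0,0,0.9]},
])

```text
t: 4.75
eef_pos: [0.496, 0.0656, 0.1955]
tool_rot: [0.0, 0.719, 0.695, 0.001]
contact_force: [-2.0, 0.3, 4.8]
gripper_width: 0.458
grasp_force: 41.1
```

Request:
drive_tool([
  {"gripper": 255,"offset": [0,0,0],"angular": [0,0,0.15]},
  {"gripper": 255,"offset": [0,0,0],"angular": [0,0,0.3]},
  {"gripper": 255,"offset": [0,0,0],"angular": [0,0,0.4]},
  {"gripper": 255,"offset": [0,0,0],"angular": [0,0,0.4]},
])

```text
t: 5.15
eef_pos: [0.4961, 0.0657, 0.1955]
tool_rot: [0.0, 0.818, 0.576, 0.001]
contact_force: [0.6, 0.2, 5.6]
gripper_width: 0.458
grasp_force: 41.1
```

```bash
python3 st.py; python3 - <<'E'
from mark import *
im=optics.read_camera("wrist"); cv2.imwrite("pics/w5.png",im); yaw(im,optics.camera_model("wrist"),.153)
E
```

```text
t 5.15
q [ 0.123  0.371 -0.455  2.043  0.23   0.775 -0.814]
eef_pos [0.496 0.066 0.196]
tool_rot [0.    0.818 0.576 0.001]
contact_force [0.592 0.197 5.575]
torque [ 0.182 -0.009  0.033]
grasp_force 41.076
yaw 70.30569688614875
[291 311  29  22 225] [304.6 321.5] mark yaw -56.8
```

Torque is near zero and the mark is 28° past its start, so clockwise loosens. I'll carry on.

Request:
drive_tool([
  {"gripper": 255,"offset": [0,0,0],"angular": [0,0,0.18]},
  {"gripper": 255,"offset": [0,0,0],"angular": [0,0,0.36]},
  {"gripper": 255,"offset": [0,0,0],"angular": [0,0,0.54]},
  {"gripper": 255,"offset": [0,0,0],"angular": [0,0,0.7]},
  {"gripper": 255,"offset": [0,0,0],"angular": [0,0,0.8]},
])

```text
t: 5.7
eef_pos: [0.4954, 0.0659, 0.1955]
tool_rot: [-0.0, 0.956, 0.295, -0.0]
contact_force: [-6.3, 1.7, 11.8]
gripper_width: 0.455
grasp_force: 41.7
```

Request:
drive_tool([
  {"gripper": 255,"offset": [0,0,0],"angular": [0,0,0.08]},
  {"gripper": 255,"offset": [0,0,0],"angular": [0,0,0.16]},
  {"gripper": 255,"offset": [0,0,0],"angular": [0,0,0.24]},
  {"gripper": 255,"offset": [0,0,0],"angular": [0,0,0.24]},
])

```text
t: 6.1
eef_pos: [0.4943, 0.0663, 0.1954]
tool_rot: [-0.0, 0.979, 0.206, -0.001]
contact_force: [-7.6, 1.2, 13.5]
gripper_width: 0.456
grasp_force: 42.1
```

```bash
python3 st.py; python3 - <<'E'
from mark import *
im=optics.read_camera("wrist"); cv2.imwrite("pics/w6.png",im); yaw(im,optics.camera_model("wrist"),.153)
E
```

```text
t 6.1
q [-0.023  0.348 -0.281  2.054  0.138  0.759 -1.544]
eef_pos [0.494 0.066 0.195]
tool_rot [-0.     0.979  0.206 -0.001]
contact_force [-7.565  1.246 13.498]
torque [0.322 1.608 0.59 ]
grasp_force 42.138
yaw 23.768182230622685
[292 312  28  20 199] [305.6 321.8] mark yaw -101.1
```

The mark is at −101°, 72° past its start, with torque against the stop, so it's ready to lift. I'll start gently.

Request:
drive_tool([
  {"gripper": 255,"offset": [0,0,0],"angular": [0,0,0]},
  {"gripper": 255,"offset": [0,0,-0.003],"angular": [0,0,0]},
  {"gripper": 255,"offset": [0,0,-0.006],"angular": [0,0,0]},
  {"gripper": 255,"offset": [0,0,-0.01],"angular": [0,0,0]},
  {"gripper": 255,"offset": [0,0,-0.014],"angular": [0,0,0]},
])

```text
t: 6.65
eef_pos: [0.4944, 0.065, 0.2081]
tool_rot: [-0.0, 0.979, 0.204, -0.002]
contact_force: [-1.1, -0.2, -0.5]
gripper_width: 0.456
grasp_force: 45.8
```

Free of the thread (−0.5 N, about the nut's weight). I'll lift it to about 100 mm.

Request:
drive_tool([
  {"gripper": 255,"offset": [0,0,-0.015],"angular": [0,0,0]},
  {"gripper": 255,"offset": [0,0,-0.03],"angular": [0,0,0]},
  {"gripper": 255,"offset": [0,0,-0.045],"angular": [0,0,0]},
  {"gripper": 255,"offset": [0,0,-0.06],"angular": [0,0,0]},
  {"gripper": 255,"offset": [0,0,-0.075],"angular": [0,0,0]},
])

```text
t: 7.15
eef_pos: [0.4973, 0.0648, 0.2874]
tool_rot: [0.0, 0.979, 0.203, 0.003]
contact_force: [0.6, -0.0, -1.1]
gripper_width: 0.451
grasp_force: 45.8
```

Request:
drive_tool([
  {"gripper": 255,"offset": [0,0,-0.007],"angular": [0,0,0]},
  {"gripper": 255,"offset": [0,0,-0.01],"angular": [0,0,0]},
  {"gripper": 255,"offset": [0,0,-0.01],"angular": [0,0,0]},
  {"gripper": 255,"offset": [0,0,-0.01],"angular": [0,0,0]},
  {"gripper": 255,"offset": [0,0,-0.01],"angular": [0,0,0]},
])

```text
t: 7.65
eef_pos: [0.4953, 0.0652, 0.2933]
tool_rot: [-0.0, 0.979, 0.204, -0.001]
contact_force: [-0.1, 0.3, -0.9]
gripper_width: 0.455
grasp_force: 45.8
```

Request:
drive_tool([
  {"gripper": 255,"offset": [0,0,0],"angular": [0,0,0]},
  {"gripper": 255,"offset": [0,0,0],"angular": [0,0,0]},
  {"gripper": 255,"offset": [0,0,0],"angular": [0,0,0]},
  {"gripper": 255,"offset": [0,0,0],"angular": [0,0,0]},
  {"gripper": 255,"offset": [0,0,0],"angular": [0,0,0]},
])

```text
t: 8.15
eef_pos: [0.4956, 0.0653, 0.2939]
tool_rot: [-0.0, 0.979, 0.204, -0.0]
contact_force: [0.5, -0.0, -0.6]
gripper_width: 0.459
grasp_force: 45.8
```

```bash
python3 st.py; python3 - <<'E'
from h import *
im=optics.read_camera("side"); a=optics.read_camera("scene")
cv2.imwrite("pics/end.png",np.hstack([cv2.resize(im[90:270,150:350],(400,360)),cv2.resize(a[90:270,170:370],(400,360))]))
E
```

```text
t 8.15
q [ 0.003  0.218 -0.296  1.961  0.076  0.973 -1.49 ]
eef_pos [0.496 0.065 0.294]
tool_rot [-0.     0.979  0.204 -0.   ]
contact_force [ 0.479 -0.045 -0.574]
torque [0.058 0.018 0.003]
grasp_force 45.796
yaw 23.5285301941137
```

View pics/end.png

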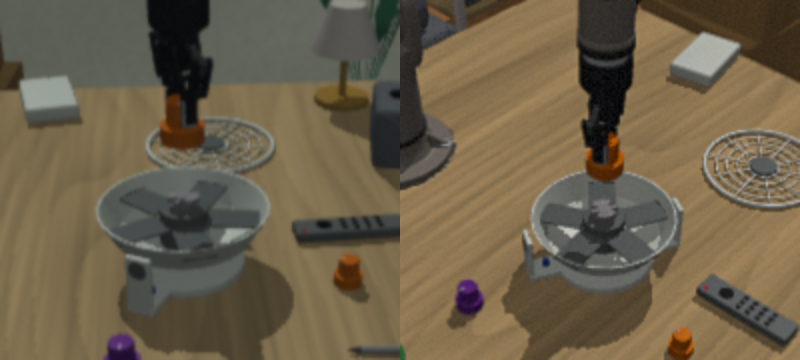

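The nut (side crop (182,130), scene crop (605,165)) is held upright about 98 mm above the bare hub. The fan, guard, remote and look-alikes in these crops look undisturbed.

```bash
python3 -c "
from station import bot
print(bot.hand_in())"
```

```text
the job is handed in; nothing more can be done
None
```

The nut has a reverse thread (it loosened clockwise); I lifted it off and handed the job in with the gripper holding it upright, about 98 mm above the hub on the shaft axis.

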